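Extend the reading stand and set the kitchen pad on it

TASK

Get the reading stand ready: pull its head board up along the slope until the lock button clicks out of the side of the tube. Then take the blue pad out of the upright wooden holder and stand it, tall way up, in the middle of the stand's sloping ledge, leaning back flat against the head board; let go, and do not shift the other things on the worktop.

Things in the scene. Friction and masses are not known exactly. Their poses are not given: they have to be found in the camera images.
- stand: Reading stand with a wooden foot plate 140 x 130 x 12 mm, fixed to the worktop. Origin: on the worktop, in the middle under the sloping tube's ledge; x points to the back of the stand, y along the ledge, z up. Only turned about z.
- easel: Fixed sloping upper part of the stand: a 22 mm square metal tube with a wooden ledge on its front. Origin on the tube's centre line at the level of the ledge's floor, 88 mm above the stand's origin. z runs up along the tube, leaning 32 degrees back from vertical; x is square to it, toward the back; y along the ledge. The tube runs from z = -80 to 18 mm.
- ledge (a point): Middle of the ledge's floor; axes as the easel's, at x = -25.5, z = 0 mm there. In the easel frame the ledge is 130 mm wide (y), its floor runs from x = -36.5 to -15.5 mm (21 mm of room), with a front lip 4.5 mm thick up to z = 8 mm and a low backrest whose front face is x = -15.5 mm, up to z = 18 mm.
- mast (a joint): How far the telescoping rod with the head board is pulled out along the easel's z axis, in m: 0 pushed in, end stop 0.066; starts at 0 to 0.025. Takes 4 to 5 N to pull and stays where it is left. The button comes out at about 0.0625, just before the end stop, and then the rod cannot slide back.
- lock (a joint): Spring lock button, a 10 mm round steel pin on the rod that springs out by itself on the +y side of the tube, 6 mm up the slope from the ledge's level, when the rod is pulled far enough. In m: 0 = hidden behind the tube's wall, 0.007 = fully out, 4 mm proud of the wall.
- head_top (a point): Middle of the top edge of the head board, a flat wooden piece on the rod, 110 mm wide (y), 14 mm thick (x), 25 mm tall (down from here); axes as the easel's. It lies at x = -8.5, z = 47 mm + joint mast in the easel frame; front face x = -15.5, back -1.5 mm. Pushed in, the board's underside stands 4 mm above the tube and backrest.
- holder: Upright wooden holder, fixed, base 80 x 124 x 8 mm, two slatted walls 100 mm wide (y) and 6 mm thick, up to 80 mm above the worktop, slot between them 20 mm wide (along x). Origin: centre of its underside, z up.
- pad: Blue spiral notepad, a stiff slab 148 x 109 x 14 mm, 0.11 kg. Origin: centre of one large face; its x axis along the 148 mm side, y along the 109 mm side, z through the thickness, so that the slab lies from z = 0 to 14 mm. At the start it stands in the holder's slot with its x axis up, lower edge 8 mm and upper edge 156 mm above the worktop.
- pad_center (a point): Centre of the pad's slab; axes as the pad's.
- timer: Bystander: wind-up kitchen timer, 63 mm round, 54 mm tall; origin under its centre.
- salt: Bystander: salt shaker, 44 mm round, 90 mm tall; origin under its centre.
- jug: Bystander: small blue jug, 67 x 103 x 85 mm; origin under its centre.
- mill: Bystander: dark wooden pepper mill, 58 mm round, 160 mm tall; origin under its centre.
- spoon: Bystander: teaspoon lying flat, 139 x 30 x 10 mm; origin under its centre.
- honey: Bystander: jar with a red lid, 65 mm round, 90 mm tall; origin under its centre.

How it is judged:
On the way, in this order (a step that is already met when the one before it is completed fails the run):
1. the head board is pulled out and the lock button has clicked out (value of joint mast above 0.058 m and value of joint lock above 0.004 m), for 0.2 s.
2. the pad stands on the ledge, leaning on the locked head board (all of step 1 and z of pad_center in the frame of easel between 0.068 and 0.081 m and y of pad_center in the frame of easel between -0.025 and 0.025 m and x of pad_center in the frame of easel between -0.034 and -0.016 m and angle between the z axis of pad and the x axis of easel, either way round below 0.12 rad and angle between the x axis of pad and the z axis of easel, either way round below 0.12 rad), for 0.2 s.
At the end, for the whole second after the job is handed in: The rod is out by more than 58 mm with the lock button out by more than 4 mm; the pad stands on the ledge with its 148 mm side up the slope (within 7 degrees), flat against the head board (within 7 degrees), its lower edge on the ledge's floor, centred along the ledge within 25 mm, and at rest (all of step 2 and linear speed of pad below 0.02 m/s); the robot touches nothing.
It fails at once if a bystander is shifted by more than 30 mm or knocked over (distance of any of timer, salt, jug, mill, spoon, honey from where it was at the start of the episode above 0.03 m or angle between any of timer, salt, jug, mill, spoon, honey's own z axis and vertical above 0.5 rad).
It also fails if it takes over 59 s, if anything falls off the work surface, if the arm or the gripper's body presses on something with over 40 N, if the wrist force passes 120 N, or if a joint passes its speed limit or range.

ROBOT

A 6-joint arm with a two-finger parallel gripper is mounted at the origin on a cart in front of the work surface, level with it; the furniture and walls round the work are solid. World frame = base frame: x ahead of the robot, y to its left, z up, the work surface at z = 0. Lengths are in m, angles in rad, forces in N, time in s.
With the tool pointing down it reaches from about 0.425 to 0.95 m from the base axis. Payload 3.5 kg.
Tool frame: the origin (TCP) lies at the very end of the fingers, on their centre line; the grasp point (between the pads) lies 19 mm behind it; z points along the fingers, y is the direction in which the jaws open and shut (so a half turn about z gives the same grasp; the last joint's range is limited). The gripper opens to 85 mm and grips with 20 to 120 N. Pads are 22 mm wide; open, the fingers measure 114 mm over their backs; the gripper's body (76 mm by 85 mm) begins 54 mm behind the grasp point. The pads swing forward as they close: fully open they stand 13 mm farther back than shut.
Start: joints at [-1.308, 0.286, 1.577, -0, 1.279, -0.15], TCP at [0.271, -0.618, 0.231] pointing down, gripper open.
Joint ranges: [-2.77, 2.77], [-0.9, 2.22], [0.21, 2.48], [-1.53, 4.67], [0.24, 2.81], [-2.84, 2.84]. Speed limits (rad/s): [2.79, 2.79, 3.14, 3.14, 3.14, 3.14].

INTERFACE

Orientations are given as a unit quaternion [x, y, z, w].
In Python, from plant import ctrl, eyes, ticket gives the robot as it stands.
- The arm moves only by the tool send_rows, never from a script. Its arguments are lists of equal length, an entry for each row: "translation": the shift along the tool's x, y, z in units of 30 mm (1.0 is 30 mm), a list of three; "rotation": the turn, a rotation vector about the tool's x, y, z in units of 5 degrees (1.0 is 5 degrees), a list of three; "grip": the finger opening in mm, from 0 to 85.4. A call has 1 to 5 rows; each row shifts and turns the commanded pose from where the row before left it, along the tool's axes as they then stand; what a row does not reach is not made up. A row lasts 1/8 s, in which the tool goes at most 62.5 mm and 10.7 degrees, less where a joint would pass 70% of its speed; a pose out of reach is approached as far as the arm can. A call is refused whole if a number of a shift passes 1 or a number of a turn 1, either way. A call with a gripper value outside its range is refused whole. The fingers move at their own pace and stop on an object; "squeeze" is the grip in N (left out, the last holds). Time passes only in rows, so rows that do not move let the fingers close. It gives the time, the measured TCP pose, the force and the opening at its end, in the units of the state.
- ctrl.get_state(): the state, without advancing time (a new reading comes with each control period).
- eyes.read_camera(name): name is "scene" or "top"; returns a dict with "image" (480x640x3 uint8, blue, green, red), "mtx" (3x3 intrinsics, pixels), "xyz" and "orientation" of the camera in the world. Camera axes: x right, y down, z forward; pixel columns grow to the right and rows downward; lengths in m; the calibration is good to about 2 mm. A picture is of the moment at which its call begins. There is no depth.
- ticket.sign_off(): hands the job in, once; it reports no verdict.
The state is a dict: "time": time; "qpos": joint angles; "dq": joint speeds; "joint_efforts": joint torques, N m; "eef_pos": TCP position; "tcp_rot": TCP orientation; "contact_force": force on the tool from outside, world axes, zero at the start; "wrist_torque": the same for the moment, N m; "opening": opening from 0.0 (shut) to 1.0 (fully open).
Only numpy, scipy, OpenCV 4.12 (cv2) and the standard library are available. Lean on these libraries where they do the work, as an engineer would, in place of code of your own. Each camera call takes 0.05 s, during which the arm holds its last target. There are 200 camera calls.

## Working session

There is one attempt and no reset: what is moved stays moved. The work goes in short steps, Python scripts to look and compute and a tool call to move; the robot and the scene stay as the last step left them, time stands still between calls to the robot, and variables do not carry over. Pictures are saved under pics/ and viewed, about 8 in all and at most 12, crops included, and the job is handed in when it is done.

Besides the shell and the picture viewer there is one more tool, called as name(argument=value, ...), one argument or row to a line, values as JSON. send_rows: Moves the arm, as the interface text tells. Its arguments: {"type":"object","properties":{"translation":{"type":"array"},"rotation":{"type":"array"},"grip":{"type":"array"},"squeeze":{"type":"number"}},"required":["translation","rotation","grip"]}

```bash
mkdir -p pics; cat > h.py <<'E'
import numpy as np, cv2
from scipy.spatial.transform import Rotation as R
from plant import ctrl, eyes, ticket
def cam(n):
    c=eyes.read_camera(n); c['K']=np.array(c['mtx']); o=np.array(c['orientation'])
    c['R']=R.from_quat(o).as_matrix() if o.size==4 else o
    c['p']=np.array(c['xyz']); return c
def ray(c,u,v):
    d=c['R']@np.linalg.inv(c['K'])@np.array([u,v,1.]); return d/np.linalg.norm(d)
def onz(c,u,v,z):
    d=ray(c,u,v); return c['p']+d*(z-c['p'][2])/d[2]
def tri(c1,a,c2,b):
    d1,d2=ray(c1,*a),ray(c2,*b); A=np.stack([d1,-d2],1)
    t=np.linalg.lstsq(A,c2['p']-c1['p'],rcond=None)[0]
    p,q=c1['p']+d1*t[0],c2['p']+d2*t[1]; return (p+q)/2,np.linalg.norm(p-q)
def proj(c,P):
    q=(np.atleast_2d(P)-c['p'])@c['R']@c['K'].T; return q[:,:2]/q[:,2:]
E
python3 - <<'E'
from h import *
for n in('scene','top'):
    c=cam(n); cv2.imwrite(f'pics/{n}1.png',c['image']); print(n,c['p'],c['R'].round(3).tolist(),c['K'].tolist())
print(ctrl.get_state())
E
```

```text
scene [-0.06157822  0.49873081  0.77840798] [[-0.607, -0.509, 0.611], [-0.795, 0.381, -0.472], [0.007, -0.772, -0.635]] [[493.08636398458236, 0.0, 319.983054439837], [0.0, 493.08636398458236, 236.58546378969925], [0.0, 0.0, 1.0]]
top [ 0.22402358 -0.08949915  1.4778494 ] [[0.313, -0.921, 0.231], [-0.95, -0.304, 0.077], [-0.001, -0.244, -0.97]] [[572.2184929011187, 0.0, 318.5361656774498], [0.0, 572.2184929011187, 233.43863164076706], [0.0, 0.0, 1.0]]
{'time': 0.1, 'qpos': array([-1.30797851e+00,  2.87097967e-01,  1.57804451e+00, -3.35113188e-05,
        1.27863369e+00, -1.50013377e-01]), 'dq': array([-0.00093186, -0.0035152 , -0.00327321,  0.00135243, -0.00116124,
        0.00136436]), 'joint_efforts': array([ 3.35010373e-04, -4.07298410e+01, -2.93699884e+01, -1.85096146e-04,
        3.41922365e-03, -6.63783609e-06]), 'eef_pos': array([ 0.27066437, -0.61769281,  0.23006406]), 'tcp_rot': array([ 9.78770258e-01,  2.04957531e-01, -7.75596582e-05, -1.08911594e-03]), 'contact_force': array([ 1.24689674, -0.00859968, -0.40718909]), 'wrist_torque': array([ 0.02666592,  0.0055128 , -0.01125898]), 'opening': 0.9980846586957047}
```

View pics/scene1.png

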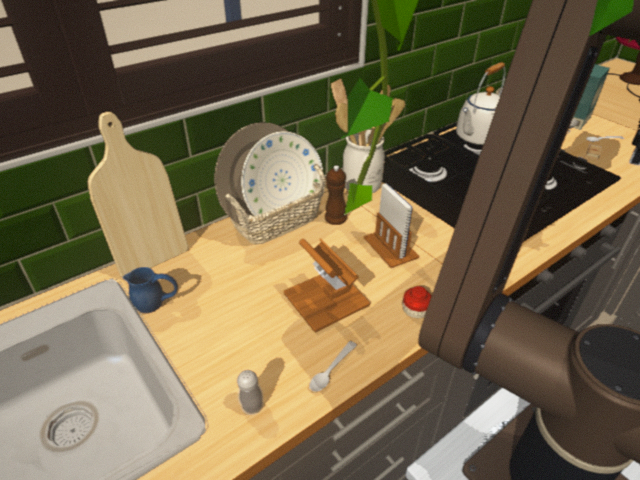

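View pics/top1.png

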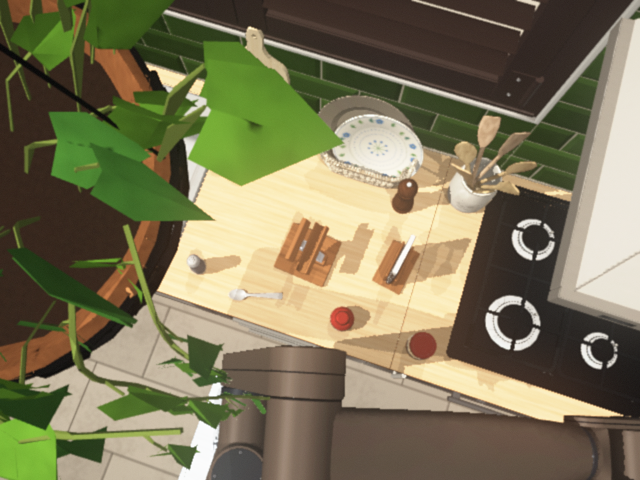

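Scene view: the stand is at about (327,285), the holder and pad at (393,230), honey at (417,302), spoon at (335,365), salt at (250,390), mill at (336,195) and jug at (148,290). The top view shows the stand at (308,250) and the pad at (400,262). I'll zoom in next.

```bash
python3 - <<'E'
import cv2
s=cv2.imread('pics/scene1.png')[175:335,275:435]; t=cv2.imread('pics/top1.png')[205:305,265:425]
cv2.imwrite('pics/c1.png',cv2.resize(s,(600,600),interpolation=cv2.INTER_CUBIC))
cv2.imwrite('pics/c2.png',cv2.resize(t,(800,500),interpolation=cv2.INTER_CUBIC))
E
```

```text
(no output)
```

View pics/c1.png

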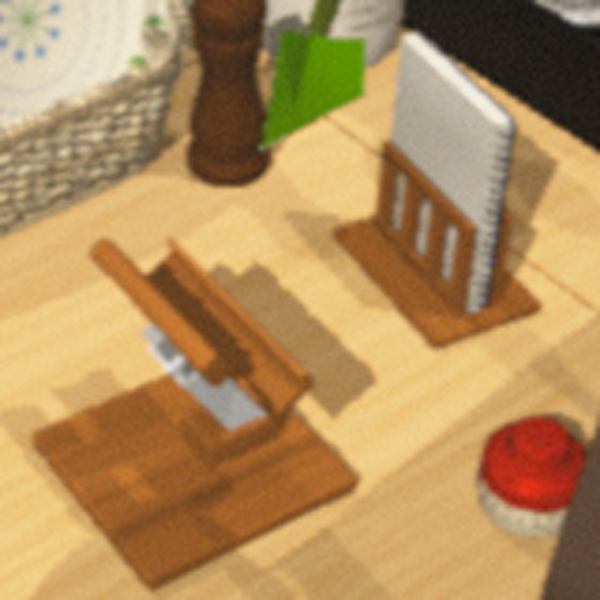

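View pics/c2.png

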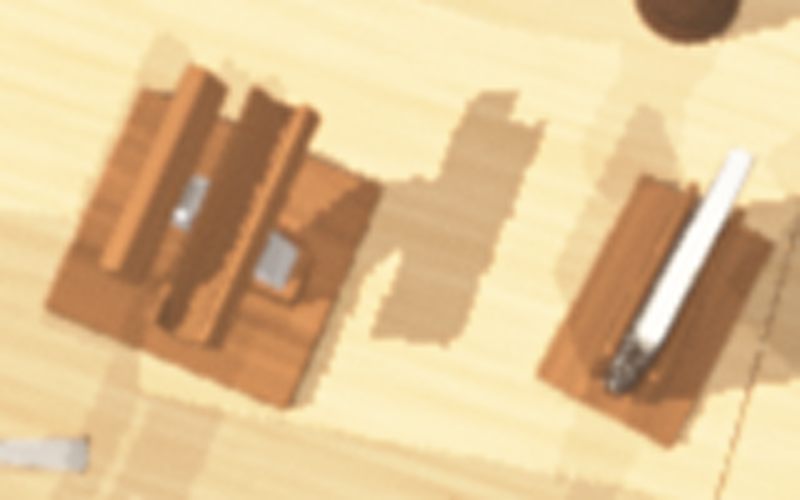

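The pad's white face and spiral side are seen from the scene camera. The stand's board slopes up towards image-left, away from the holder. Next I'll triangulate the corners.

```bash
cat > m.py <<'E'
from h import *
np.set_printoptions(precision=4,suppress=True)
S,T=cam('scene'),cam('top')
s=lambda u,v:((u+.5)/3.75-.5+275,(v+.5)/3.75-.5+175)
t=lambda u,v:((u+.5)/5-.5+265,(v+.5)/5-.5+205)
pts={'plateA':((35,437),(140,90)),'plateB':((155,585),(45,308)),'plateC':((357,485),(290,405)),
'holdA':((335,235),(640,180)),'holdB':((440,345),(540,375)),'holdC':((540,305),(672,447)),
'padFar':((405,38),(735,152)),'padNear':((507,122),(612,385)),
'headFarL':((97,245),(190,68)),'headNear':((215,375),(112,272)),'lipFar':((172,242),(318,110)),'lipNear':((305,383),(205,345))}
E
cat > m1.py <<'E'
from m import *
for k,(a,b) in pts.items():
    p,e=tri(S,s(*a),T,t(*b)); print(k,p,round(e,4))
print('honeyT',onz(T,341,318,.09),'timerT',onz(T,422,345,.054),'mill',onz(T,404,188,.16))
for k,z,L in(('plate',.012,[(140,90),(45,308),(290,405),(382,188)]),('hold',.008,[(640,180),(540,375),(672,447),(775,240)])):
    P=np.array([onz(T,*t(*q),z) for q in L]); c=P.mean(0); 
    print(k,c,'edges',[ (np.linalg.norm(d).round(4),np.degrees(np.arctan2(d[1],d[0])).round(1)) for d in np.roll(P,-1,0)-P])
E
python3 m1.py
```

```text
plateA [0.5805 0.1016 0.007 ] 0.0028
plateB [0.4534 0.1108 0.0043] 0.0035
plateC [ 0.4453 -0.0268  0.0001] 0.0039
holdA [ 0.619  -0.1648  0.0009] 0.0006
holdB [ 0.5012 -0.1457  0.0007] 0.0035
holdC [ 0.4872 -0.2207  0.003 ] 0.0008
padFar [ 0.6058 -0.1967  0.1508] 0.0018
padNear [ 0.4826 -0.1676  0.169 ] 0.0136
headFarL [0.5657 0.0647 0.1429] 0.0021
headNear [0.46   0.0686 0.1304] 0.0041
lipFar [0.5761 0.0031 0.1066] 0.0022
lipNear [0.4455 0.0177 0.1059] 0.0012
honeyT [ 0.3724 -0.0963  0.09  ] timerT [ 0.3758 -0.3045  0.054 ] mill [ 0.7111 -0.1456  0.16  ]
plate [0.5122 0.0375 0.012 ] edges [(np.float64(0.1271), np.float64(176.0)), (np.float64(0.1373), np.float64(-93.5)), (np.float64(0.125), np.float64(-4.6)), (np.float64(0.1387), np.float64(85.6))]
hold [ 0.5535 -0.1924  0.008 ] edges [(np.float64(0.1178), np.float64(170.3)), (np.float64(0.077), np.float64(-100.9)), (np.float64(0.1236), np.float64(-9.7)), (np.float64(0.077), np.float64(83.4))]
```

```bash
cat > fit.py <<'E'
from m import *
from scipy.optimize import least_squares
c32,s32=np.cos(np.radians(32)),np.sin(np.radians(32))
def frames(q):
    yaw=q[2]; sx=np.array([np.cos(yaw),np.sin(yaw),0]); sy=np.array([-sx[1],sx[0],0]); z=np.array([0,0,1.])
    O=np.array([q[0],q[1],.088]); ex=c32*sx-s32*z; ez=c32*z+s32*sx
    h=q[5]; hx=np.array([np.cos(h),np.sin(h),0]); hy=np.array([-hx[1],hx[0],0]); H=np.array([q[3],q[4],0])
    return O,ex,sy,ez,sx,H,hx,hy
def model(q):
    O,ex,sy,ez,sx,H,hx,hy=frames(q); pl=O-[0,0,.076]+sx*q[6]; z=np.array([0,0,1.]); m=q[7]; Hp=H+z*.008; P=H+z*.156+hy*q[8]+hx*q[9]
    hd=O+ez*(.047+m)
    return {'plateA':pl+.07*sx-.065*sy,'plateB':pl+.07*sx+.065*sy,'plateC':pl-.07*sx+.065*sy,
    'holdA':Hp+.04*hx-.062*hy,'holdB':Hp+.04*hx+.062*hy,'holdC':Hp-.04*hx+.062*hy,'padFar':P-.0545*hy,
    'headFarL':hd-.0015*ex-.055*sy,'headNear':hd-.0085*ex+.055*sy,
    'lipFar':O-.041*ex+.008*ez-.065*sy,'lipNear':O-.041*ex+.008*ez+.065*sy}
def res(q,raw=False):
    M=model(q); r={}
    for k,P in M.items():
        a,b=pts[k]; r[k]=np.r_[proj(S,P)[0]-s(*a)-q[10:12],proj(T,P)[0]-t(*b)-q[12:14]]
    if raw: return r
    return np.r_[np.concatenate(list(r.values())),q[10:14]*.3,(q[7]-.012)*10]
def solve():
    q0=np.r_[.512,.03,1.5,.5535,-.192,1.43,0,.01,0,0,0,0,0,0]
    return least_squares(res,q0,loss='soft_l1').x
E
python3 - <<'E'
from fit import *
q=solve(); print(q); 
for k,v in res(q,True).items(): print(k,v.round(2))
O,ex,sy,ez,*_=frames(q); print('yaw deg',np.degrees(q[[2,5]]),'headtop',O-.0085*ex+ez*(.047+q[7]),'ez',ez,'sy',sy,'ex',ex)
E
```

```text
[ 0.5108  0.0428  1.4815  0.5535 -0.1921  1.4056 -0.0053  0.008   0.0034
  0.0054 -0.4192 -1.9631 -0.4119  0.2099]
plateA [-0.45 -0.13  0.72 -0.49]
plateB [-0.84  0.17 -0.59  0.14]
plateC [ 1.68 -0.47 -0.2   1.91]
holdA [-0.7  -0.46  0.32 -1.73]
holdB [-0.32  0.49 -0.58  0.4 ]
holdC [1.18 0.54 0.81 0.28]
padFar [ 0.05  0.37  0.14 -0.17]
headFarL [-1.08  4.23  0.61  0.01]
headNear [-0.25 -0.93 -0.14  0.54]
lipFar [ 0.59 -0.09 -1.43 -0.85]
lipNear [ 0.94 -1.4  -0.06  0.  ]
yaw deg [84.8861 80.5339] headtop [0.5128 0.0646 0.1391] ez [0.0472 0.5278 0.848 ] sy [-0.996   0.0891  0.    ] ex [ 0.0756  0.8447 -0.5299]
```

```bash
cat > pl.py <<'E'
from h import *
import json
def plan(ways,start=None):
    """ways: (pos,Rmat,n rows or None); rows in tool units, translation in frame before the row"""
    st=ctrl.get_state(); p,r=(st['eef_pos'],R.from_quat(st['tcp_rot'])) if start is None else start
    for P,M,n in ways:
        P=np.array(P); r1=R.from_matrix(M); w=(r.inv()*r1).as_rotvec(); d=P-p
        n=n or int(np.ceil(max(np.linalg.norm(d)/.0295,np.degrees(np.abs(w)).max()/4.95,.2)))
        tr=[];ro=[]
        for i in range(n):
            tr.append((r.as_matrix().T@(d/n)/.03).round(2).tolist()); ro.append((np.degrees(w)/n/5).round(2).tolist())
            r=r*R.from_rotvec(w/n)
        for i in range(0,n,5): print(f'rows {i+1}-{min(i+5,n)} T',json.dumps(tr[i:i+5]),'R',json.dumps(ro[i:i+5]))
        print('->',P.round(4),'tilt turn',np.degrees(w).round(1)); p=P
    return p,r
E
cat >> fit.py <<'E'
def toolR(yaw): # tool along -ez, jaws along ex
    sx=np.array([np.cos(yaw),np.sin(yaw),0]); sy=np.array([-sx[1],sx[0],0]); z=np.array([0,0,1.])
    return np.stack([-sy,-(c32*sx-s32*z),-(c32*z+s32*sx)],1)
def downR(yaw):
    sx=np.array([np.cos(yaw),np.sin(yaw),0]); sy=np.array([-sx[1],sx[0],0])
    return np.stack([-sy,-sx,[0,0,-1.]],1)
E
python3 - <<'E'
from fit import *; from pl import *
q=solve(); np.savetxt('q.txt',q); O,ex,sy,ez,*_=frames(q); ht=O-.0085*ex+ez*(.047+q[7])
plan([((.40,-.22,.33),downR(q[2]),None),(ht+ez*.09,toolR(q[2]),None)])
E
```

```text
rows 1-5 T [[0.62, -0.7, -0.22], [0.59, -0.72, -0.22], [0.57, -0.74, -0.22], [0.55, -0.75, -0.22], [0.52, -0.77, -0.22]] R [[-0.0, 0.0, 0.38], [-0.0, 0.0, 0.38], [-0.0, 0.0, 0.38], [-0.0, 0.0, 0.38], [-0.0, 0.0, 0.38]]
rows 6-10 T [[0.49, -0.79, -0.22], [0.47, -0.8, -0.22], [0.44, -0.82, -0.22], [0.41, -0.83, -0.22], [0.38, -0.85, -0.22]] R [[-0.0, 0.0, 0.38], [-0.0, 0.0, 0.38], [-0.0, 0.0, 0.38], [-0.0, 0.0, 0.38], [-0.0, 0.0, 0.38]]
rows 11-15 T [[0.36, -0.86, -0.22], [0.33, -0.87, -0.22], [0.3, -0.88, -0.22], [0.27, -0.89, -0.22], [0.24, -0.9, -0.22]] R [[-0.0, 0.0, 0.38], [-0.0, 0.0, 0.38], [-0.0, 0.0, 0.38], [-0.0, 0.0, 0.38], [-0.0, 0.0, 0.38]]
-> [ 0.4  -0.22  0.33] tilt turn [-0.   0.  28.8]
rows 1-5 T [[0.22, -0.87, 0.29], [0.22, -0.89, 0.26], [0.22, -0.9, 0.22], [0.22, -0.91, 0.18], [0.22, -0.91, 0.14]] R [[-0.49, -0.0, 0.0], [-0.49, -0.0, 0.0], [-0.49, -0.0, 0.0], [-0.49, -0.0, 0.0], [-0.49, -0.0, 0.0]]
rows 6-10 T [[0.22, -0.92, 0.1], [0.22, -0.92, 0.06], [0.22, -0.92, 0.02], [0.22, -0.92, -0.02], [0.22, -0.92, -0.06]] R [[-0.49, -0.0, 0.0], [-0.49, -0.0, 0.0], [-0.49, -0.0, 0.0], [-0.49, -0.0, 0.0], [-0.49, -0.0, 0.0]]
rows 11-13 T [[0.22, -0.92, -0.1], [0.22, -0.91, -0.14], [0.22, -0.91, -0.18]] R [[-0.49, -0.0, 0.0], [-0.49, -0.0, 0.0], [-0.49, -0.0, 0.0]]
-> [0.5171 0.1121 0.2154] tilt turn [-32.  -0.   0.]
```

send_rows(
  translation=[
    [0.62, -0.7, -0.22],
    [0.59, -0.72, -0.22],
    [0.57, -0.74, -0.22],
    [0.55, -0.75, -0.22],
    [0.52, -0.77, -0.22],
  ],
  rotation=[
    [0, 0, 0.38],
    [0, 0, 0.38],
    [0, 0, 0.38],
    [0, 0, 0.38],
    [0, 0, 0.38],
  ],
  grip=[60, 60, 60, 60, 60],
)

```text
time: 1.02
eef_pos: [0.314, -0.4844, 0.2647]
tcp_rot: [0.992, 0.123, 0.0, 0.0]
contact_force: [0.8, -0.3, 0.3]
opening: 0.701
```

send_rows(
  translation=[
    [0.49, -0.79, -0.22],
    [0.47, -0.8, -0.22],
    [0.44, -0.82, -0.22],
    [0.41, -0.83, -0.22],
    [0.38, -0.85, -0.22],
  ],
  rotation=[
    [0, 0, 0.38],
    [0, 0, 0.38],
    [0, 0, 0.38],
    [0, 0, 0.38],
    [0, 0, 0.38],
  ],
  grip=[60, 60, 60, 60, 60],
)

```text
time: 1.65
eef_pos: [0.3566, -0.3517, 0.2977]
tcp_rot: [0.999, 0.04, 0.0, 0.0]
contact_force: [-0.9, -0.1, 0.6]
opening: 0.702
```

send_rows(
  translation=[
    [0.36, -0.86, -0.22],
    [0.33, -0.87, -0.22],
    [0.3, -0.88, -0.22],
    [0.27, -0.89, -0.22],
    [0.24, -0.9, -0.22],
  ],
  rotation=[
    [0, 0, 0.38],
    [0, 0, 0.38],
    [0, 0, 0.38],
    [0, 0, 0.38],
    [0, 0, 0.38],
  ],
  grip=[60, 60, 60, 60, 60],
)

```text
time: 2.28
eef_pos: [0.3996, -0.2189, 0.3307]
tcp_rot: [0.999, -0.043, 0.0, 0.0]
contact_force: [-0.2, 0.5, -0.8]
opening: 0.699
```

Tracking is exact, so I'll continue to the tilted hover above the board.

send_rows(
  translation=[
    [0.22, -0.87, 0.29],
    [0.22, -0.89, 0.26],
    [0.22, -0.9, 0.22],
    [0.22, -0.91, 0.18],
    [0.22, -0.91, 0.14],
  ],
  rotation=[
    [-0.49, 0, 0],
    [-0.49, 0, 0],
    [-0.49, 0, 0],
    [-0.49, 0, 0],
    [-0.49, 0, 0],
  ],
  grip=[60, 60, 60, 60, 60],
)

```text
time: 2.9
eef_pos: [0.4437, -0.0908, 0.2862]
tcp_rot: [0.993, -0.042, -0.004, 0.107]
contact_force: [0.7, 0.1, 0.3]
opening: 0.704
```

send_rows(
  translation=[
    [0.22, -0.92, 0.1],
    [0.22, -0.92, 0.06],
    [0.22, -0.92, 0.02],
    [0.22, -0.92, -0.02],
    [0.22, -0.92, -0.06],
  ],
  rotation=[
    [-0.49, 0, 0],
    [-0.49, 0, 0],
    [-0.49, 0, 0],
    [-0.49, 0, 0],
    [-0.49, 0, 0],
  ],
  grip=[50, 50, 50, 50, 50],
)

```text
time: 3.52
eef_pos: [0.4877, 0.0372, 0.2426]
tcp_rot: [0.976, -0.041, -0.008, 0.213]
contact_force: [0.5, -1.2, -0.8]
opening: 0.585
```

send_rows(
  translation=[
    [0.22, -0.92, -0.1],
    [0.22, -0.91, -0.14],
    [0.22, -0.91, -0.18],
    [0, 0, 0],
  ],
  rotation=[
    [-0.49, 0, 0],
    [-0.49, 0, 0],
    [-0.49, 0, 0],
    [0, 0, 0],
  ],
  grip=[50, 50, 50, 50],
)

```text
time: 4.03
eef_pos: [0.5137, 0.1148, 0.2151]
tcp_rot: [0.961, -0.039, -0.012, 0.274]
contact_force: [-0.4, 0.3, 0.2]
opening: 0.582
```

```bash
python3 - <<'E'
from fit import *
q=np.loadtxt('q.txt'); O,ex,sy,ez,*_=frames(q)
st=ctrl.get_state(); p=st['eef_pos']; M=R.from_quat(st['tcp_rot']).as_matrix(); print(p,M)
ims=[]
for c,x0,y0 in((S,270,100),(T,250,150)):
    print(proj(c,[p,p+.025*M[:,1],p-.025*M[:,1]]).round(1))
    ims.append(cv2.resize(c['image'][y0:y0+180,x0:x0+130],(390,540),interpolation=cv2.INTER_CUBIC))
cv2.imwrite('pics/c3.png',np.hstack(ims))
E
```

```text
[0.5138 0.1133 0.2165] [[ 0.9965 -0.0712 -0.0447]
 [-0.084  -0.8464 -0.5259]
 [-0.0004  0.5278 -0.8494]]
[[294.1 233.6]
 [304.1 224. ]
 [284.1 243.2]]
[[274.4 224.3]
 [282.6 226.4]
 [266.5 222.3]]
```

View pics/c3.png

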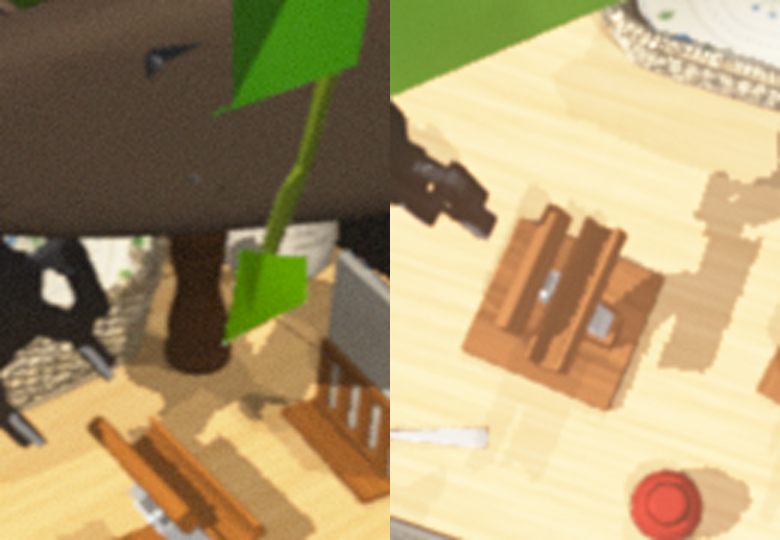

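The scene crop puts the fingertip midpoint at about (293.5,235.5), and the tips in the top view are near (282,226). Both agree with the fit's image shifts to about 1 px, so I can descend onto the board.

```bash
python3 - <<'E'
from fit import *; from pl import *
q=np.loadtxt('q.txt'); O,ex,sy,ez,*_=frames(q); ht=O-.0085*ex+ez*(.047+q[7])
plan([(ht+ez*.03,toolR(q[2]),3),(ht-ez*.028,toolR(q[2]),4)])
E
```

```text
rows 1-3 T [[0.03, -0.01, 0.68], [0.03, -0.01, 0.68], [0.03, -0.01, 0.68]] R [[-0.01, -0.01, 0.01], [-0.01, -0.01, 0.01], [-0.01, -0.01, 0.01]]
-> [0.5142 0.0804 0.1646] tilt turn [-0.2 -0.2  0.2]
rows 1-4 T [[0.0, -0.0, 0.48], [0.0, -0.0, 0.48], [0.0, -0.0, 0.48], [0.0, -0.0, 0.48]] R [[0.0, -0.0, -0.0], [0.0, -0.0, -0.0], [0.0, -0.0, -0.0], [0.0, -0.0, -0.0]]
-> [0.5115 0.0498 0.1154] tilt turn [ 0. -0. -0.]
```

send_rows(
  translation=[
    [0.03, -0.01, 0.68],
    [0.03, -0.01, 0.68],
    [0.03, -0.01, 0.68],
    [0, 0, 0.48],
    [0, 0, 0.48],
  ],
  rotation=[
    [0, 0, 0],
    [0, 0, 0],
    [0, 0, 0],
    [0, 0, 0],
    [0, 0, 0],
  ],
  grip=[50, 50, 50, 50, 50],
  squeeze=40,
)

```text
time: 4.85
eef_pos: [0.5124, 0.0658, 0.1385]
tcp_rot: [0.961, -0.041, -0.012, 0.274]
contact_force: [-0.4, 0.8, 0.6]
opening: 0.586
```

send_rows(
  translation=[
    [0, 0, 0.48],
    [0, 0, 0.48],
    [0, 0, 0],
  ],
  rotation=[
    [0, 0, 0],
    [0, 0, 0],
    [0, 0, 0],
  ],
  grip=[50, 50, 50],
)

```text
time: 5.22
eef_pos: [0.5104, 0.0509, 0.1138]
tcp_rot: [0.961, -0.041, -0.013, 0.274]
contact_force: [0.7, 0.3, 0.5]
opening: 0.584
```

send_rows(
  translation=[
    [0, 0, 0],
    [0, 0, 0],
    [0, 0, 0],
    [0, 0, 0],
  ],
  rotation=[
    [0, 0, 0],
    [0, 0, 0],
    [0, 0, 0],
    [0, 0, 0],
  ],
  grip=[30, 20, 10, 8],
)

```text
time: 5.72
eef_pos: [0.512, 0.0548, 0.1139]
tcp_rot: [0.962, -0.041, -0.01, 0.27]
contact_force: [1.5, 7.8, -4.2]
opening: 0.246
```

send_rows(
  translation=[
    [0, 0, 0],
    [0, 0, 0],
    [0, 0, 0],
  ],
  rotation=[
    [0, 0, 0],
    [0, 0, 0],
    [0, 0, 0],
  ],
  grip=[8, 8, 8],
)

```text
time: 6.1
eef_pos: [0.512, 0.0548, 0.1139]
tcp_rot: [0.962, -0.041, -0.01, 0.27]
contact_force: [1.7, 7.5, -5.1]
opening: 0.244
```

```bash
python3 - <<'E'
from fit import *
ims=[]
for c,x0,y0 in((S,275,190),(T,250,190)):
    ims.append(cv2.resize(c['image'][y0:y0+110,x0:x0+80],(400,550),interpolation=cv2.INTER_CUBIC))
cv2.imwrite('pics/c4.png',np.hstack(ims))
E
```

```text
(no output)
```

View pics/c4.png

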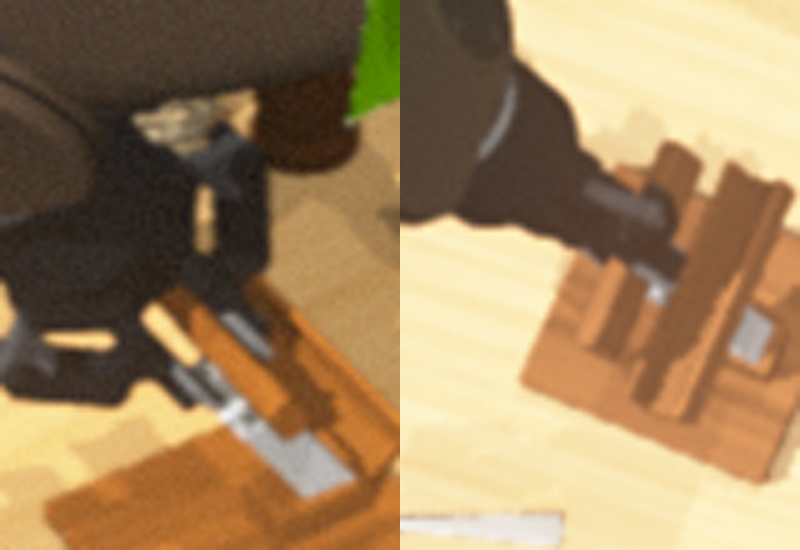

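The back finger bears on the metal rod behind the board. A 20.8 mm grip matches board plus rod, with its centre about 3.5 mm further back. It's a firm grip, so I'll relieve the offset and pull.

send_rows(
  translation=[
    [0, -0.11, 0],
    [0, 0, -0.2],
    [0, 0, -0.3],
    [0, 0, -0.3],
    [0, 0, 0],
  ],
  rotation=[
    [0, 0, 0],
    [0, 0, 0],
    [0, 0, 0],
    [0, 0, 0],
    [0, 0, 0],
  ],
  grip=[8, 8, 8, 8, 8],
  squeeze=60,
)

```text
time: 6.82
eef_pos: [0.513, 0.0676, 0.1346]
tcp_rot: [0.961, -0.041, -0.011, 0.273]
contact_force: [-0.2, -0.7, -0.2]
opening: 0.242
```

send_rows(
  translation=[
    [0, 0, -0.3],
    [0, 0, -0.3],
    [0, 0, -0.2],
  ],
  rotation=[
    [0, 0, 0],
    [0, 0, 0],
    [0, 0, 0],
  ],
  grip=[8, 8, 8],
)

```text
time: 7.2
eef_pos: [0.514, 0.08, 0.1545]
tcp_rot: [0.961, -0.041, -0.011, 0.274]
contact_force: [4.2, -2.1, -5.8]
opening: 0.243
```

send_rows(
  translation=[
    [0, 0, -0.12],
    [0, 0, 0],
  ],
  rotation=[
    [0, 0, 0],
    [0, 0, 0],
  ],
  grip=[8, 8],
)

```text
time: 7.45
eef_pos: [0.5142, 0.0822, 0.1581]
tcp_rot: [0.961, -0.041, -0.011, 0.273]
contact_force: [2.5, 2.7, -0.7]
opening: 0.238
```

send_rows(
  translation=[
    [0, 0, -0.1],
    [0, 0, 0],
  ],
  rotation=[
    [0, 0, 0],
    [0, 0, 0],
  ],
  grip=[8, 8],
)

```text
time: 7.7
eef_pos: [0.5143, 0.0829, 0.1593]
tcp_rot: [0.961, -0.04, -0.011, 0.274]
contact_force: [5.0, -0.8, -5.4]
opening: 0.241
```

send_rows(
  translation=[
    [0, 0, -0.1],
    [0, 0, 0],
  ],
  rotation=[
    [0, 0, 0],
    [0, 0, 0],
  ],
  grip=[8, 8],
)

```text
time: 7.95
eef_pos: [0.5142, 0.083, 0.1593]
tcp_rot: [0.961, -0.04, -0.012, 0.274]
contact_force: [9.9, -7.2, -16.1]
opening: 0.24
```

send_rows(
  translation=[
    [0, 0, -0.1],
    [0, 0, 0],
  ],
  rotation=[
    [0, 0, 0],
    [0, 0, 0],
  ],
  grip=[8, 8],
)

```text
time: 8.2
eef_pos: [0.5142, 0.0831, 0.1594]
tcp_rot: [0.961, -0.039, -0.012, 0.275]
contact_force: [12.9, -15.8, -25.0]
opening: 0.238
```

The end stop is reached, with force rising and no motion. I'll push back gently to check that the rod is locked.

send_rows(
  translation=[
    [0, 0, 0.2],
    [0, 0, 0.2],
    [0, 0, 0],
  ],
  rotation=[
    [0, 0, 0],
    [0, 0, 0],
    [0, 0, 0],
  ],
  grip=[8, 8, 8],
)

```text
time: 8.57
eef_pos: [0.5142, 0.0809, 0.1561]
tcp_rot: [0.961, -0.041, -0.011, 0.273]
contact_force: [2.0, 4.9, 0.6]
opening: 0.244
```

send_rows(
  translation=[
    [0, 0, 0.1],
    [0, 0, 0],
  ],
  rotation=[
    [0, 0, 0],
    [0, 0, 0],
  ],
  grip=[8, 8],
)

```text
time: 8.82
eef_pos: [0.5142, 0.0807, 0.1558]
tcp_rot: [0.961, -0.041, -0.01, 0.273]
contact_force: [-2.0, 10.5, 9.7]
opening: 0.244
```

The rod slid 4 mm back and then resisted, so it's locked at about 62 mm. Next I'll release and go to the pad.

```bash
python3 - <<'E'
from fit import *; from pl import *
q=np.loadtxt('q.txt'); O,ex,sy,ez,sx,H,hx,hy=frames(q)
st=ctrl.get_state(); p=st['eef_pos']; r=R.from_quat(st['tcp_rot']); M=r.as_matrix()
g=p-.019*M[:,2]; print('grip in easel',[(g-O)@a for a in(ex,sy,ez)],p)
p1=p+ez*.1
P=H+hy*.003
a=plan([(np.r_[P[:2],.25],downR(q[5]),None),(np.r_[P[:2],.125],downR(q[5]),5)],(p1,r))
E
```

```text
grip in easel [np.float64(-0.0037209146112654815), np.float64(0.00010826574086528567), np.float64(0.09668905089369975)] [0.5142 0.0807 0.1558]
rows 1-5 T [[0.16, 0.77, 0.45], [0.17, 0.79, 0.41], [0.18, 0.81, 0.37], [0.18, 0.82, 0.34], [0.19, 0.84, 0.3]] R [[0.53, -0.02, 0.07], [0.53, -0.02, 0.07], [0.53, -0.02, 0.07], [0.53, -0.02, 0.07], [0.53, -0.02, 0.07]]
rows 6-10 T [[0.19, 0.85, 0.26], [0.2, 0.86, 0.22], [0.21, 0.87, 0.18], [0.21, 0.87, 0.14], [0.22, 0.88, 0.1]] R [[0.53, -0.02, 0.07], [0.53, -0.02, 0.07], [0.53, -0.02, 0.07], [0.53, -0.02, 0.07], [0.53, -0.02, 0.07]]
rows 11-12 T [[0.22, 0.88, 0.06], [0.23, 0.88, 0.01]] R [[0.53, -0.02, 0.07], [0.53, -0.02, 0.07]]
-> [ 0.5506 -0.1916  0.25  ] tilt turn [31.7 -1.4  4.4]
rows 1-5 T [[0.0, 0.0, 0.83], [0.0, 0.0, 0.83], [0.0, 0.0, 0.83], [0.0, 0.0, 0.83], [0.0, 0.0, 0.83]] R [[-0.0, 0.0, -0.0], [-0.0, 0.0, -0.0], [-0.0, 0.0, -0.0], [-0.0, 0.0, -0.0], [-0.0, 0.0, -0.0]]
-> [ 0.5506 -0.1916  0.125 ] tilt turn [-0.  0. -0.]
```

send_rows(
  translation=[
    [0, 0, -0.25],
    [0, 0, 0],
    [0, 0, 0],
    [0, 0, 0],
    [0, 0, 0],
  ],
  rotation=[
    [0, 0, 0],
    [0, 0, 0],
    [0, 0, 0],
    [0, 0, 0],
    [0, 0, 0],
  ],
  grip=[8, 30, 50, 50, 50],
)

```text
time: 9.55
eef_pos: [0.5137, 0.0817, 0.1586]
tcp_rot: [0.961, -0.041, -0.012, 0.275]
contact_force: [0.2, -0.3, -0.5]
opening: 0.585
```

send_rows(
  translation=[
    [0, 0, -0.5],
    [0, 0, -0.7],
    [0, 0, -0.9],
    [0, 0, -1.0],
    [0, 0, 0],
  ],
  rotation=[
    [0, 0, 0],
    [0, 0, 0],
    [0, 0, 0],
    [0, 0, 0],
    [0, 0, 0],
  ],
  grip=[50, 50, 50, 50, 50],
)

```text
time: 10.18
eef_pos: [0.5197, 0.1324, 0.2408]
tcp_rot: [0.961, -0.041, -0.008, 0.273]
contact_force: [-0.8, 0.3, 0.6]
opening: 0.587
```

send_rows(
  translation=[
    [0.16, 0.77, 0.45],
    [0.17, 0.79, 0.41],
    [0.18, 0.81, 0.37],
    [0.18, 0.82, 0.34],
    [0.19, 0.84, 0.3],
  ],
  rotation=[
    [0.53, -0.02, 0.07],
    [0.53, -0.02, 0.07],
    [0.53, -0.02, 0.07],
    [0.53, -0.02, 0.07],
    [0.53, -0.02, 0.07],
  ],
  grip=[50, 50, 50, 50, 50],
)

```text
time: 10.8
eef_pos: [0.5307, -0.0056, 0.2403]
tcp_rot: [0.985, -0.058, -0.008, 0.161]
contact_force: [-0.3, 0.4, -0.6]
opening: 0.585
```

send_rows(
  translation=[
    [0.19, 0.85, 0.26],
    [0.2, 0.86, 0.22],
    [0.21, 0.87, 0.18],
    [0.21, 0.87, 0.14],
    [0.22, 0.88, 0.1],
  ],
  rotation=[
    [0.53, -0.02, 0.07],
    [0.53, -0.02, 0.07],
    [0.53, -0.02, 0.07],
    [0.53, -0.02, 0.07],
    [0.53, -0.02, 0.07],
  ],
  grip=[50, 50, 50, 50, 50],
)

```text
time: 11.42
eef_pos: [0.5442, -0.1412, 0.244]
tcp_rot: [0.996, -0.074, -0.003, 0.046]
contact_force: [0.1, 0.1, -0.0]
opening: 0.586
```

send_rows(
  translation=[
    [0.22, 0.88, 0.06],
    [0.23, 0.88, 0.01],
    [0, 0, 0.6],
    [0, 0, 0],
  ],
  rotation=[
    [0.53, -0.02, 0.07],
    [0.53, -0.02, 0.07],
    [0, 0, 0],
    [0, 0, 0],
  ],
  grip=[50, 50, 50, 50],
)

```text
time: 11.92
eef_pos: [0.5485, -0.1935, 0.2252]
tcp_rot: [0.997, -0.08, -0.003, -0.001]
contact_force: [0.3, 1.2, -0.2]
opening: 0.589
```

```bash
python3 - <<'E'
from fit import *
q=np.loadtxt('q.txt')
st=ctrl.get_state(); p=st['eef_pos']; M=R.from_quat(st['tcp_rot']).as_matrix(); print(p,M)
ims=[]
for c,x0,y0,k in((S,280,160,0),(T,270,190,1)):
    print(proj(c,[p]).round(1))
    ims.append(cv2.resize(c['image'][y0:y0+125,x0:x0+160],(640,500),interpolation=cv2.INTER_CUBIC)[:,0 if k==0 else 240:][:,:400 if k else 640])
cv2.imwrite('pics/c5.png',cv2.resize(np.hstack(ims),None,fx=.76,fy=.76))
E
```

```text
[ 0.5497 -0.1933  0.2276] [[ 0.9874 -0.1582 -0.0024]
 [-0.1582 -0.9874  0.0005]
 [-0.0024 -0.0002 -1.    ]]
[[402.2 166.6]]
[[408.7 249.7]]
```

View pics/c5.png

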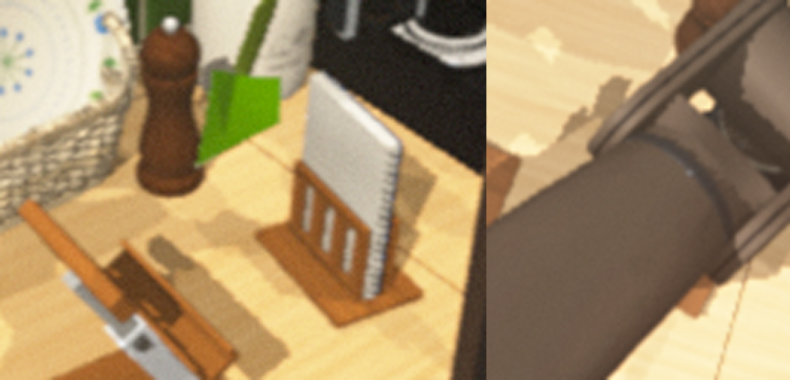

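```bash
python3 - <<'E'
from fit import *
q=np.loadtxt('q.txt'); O,ex,sy,ez,sx,H,hx,hy=frames(q)
for c,u in((S,[(308,76),(396,146),(322,72),(403,138)]),):
  for a in u:
    P=onz(S,a[0]/3.04+280-q[10]*-1,a[1]/3.04+160+q[11],.156); print(P,(P-H)@hx,(P-H)@hy)
for a in [(740,152),(728,152),(612,385),(625,392)]:
    P=onz(T,*(np.array(t(*a))+q[12:14]),.156); print('T',P,(P-H)@hx,(P-H)@hy)
E
```

```text
[ 0.6071 -0.1931  0.156 ] 0.007893396002906363 -0.0529744652233519
[ 0.5034 -0.1817  0.156 ] 0.0020591661784906063 0.051167396817127966
[ 0.6048 -0.2053  0.156 ] -0.004585545384462838 -0.05273092403886018
[ 0.5073 -0.1927  0.156 ] -0.00815216177689269 0.045502513401987285
T [ 0.605  -0.1973  0.156 ] 0.0033995024249041795 -0.051634889792523404
T [ 0.6032 -0.1918  0.156 ] 0.008455173577631245 -0.0489793857515997
T [ 0.4786 -0.1714  0.156 ] 0.008112458347134905 0.07732328545486217
T [ 0.4773 -0.1781  0.156 ] 0.0013002854707803843 0.07746610991782493
```

send_rows(
  translation=[
    [0.1, -0.07, 0.85],
    [0, 0, 0.85],
    [0, 0, 0.85],
    [0, 0, 0.87],
    [0, 0, 0],
  ],
  rotation=[
    [0, 0, 0],
    [0, 0, 0],
    [0, 0, 0],
    [0, 0, 0],
    [0, 0, 0],
  ],
  grip=[50, 50, 50, 50, 40],
  squeeze=50,
)

```text
time: 12.75
eef_pos: [0.5524, -0.1915, 0.1243]
tcp_rot: [0.997, -0.079, -0.002, -0.001]
contact_force: [-0.8, -0.2, -1.1]
opening: 0.468
```

send_rows(
  translation=[
    [0, 0, 0],
    [0, 0, 0],
    [0, 0, 0],
    [0, 0, 0],
    [0, 0, 0],
  ],
  rotation=[
    [0, 0, 0],
    [0, 0, 0],
    [0, 0, 0],
    [0, 0, 0],
    [0, 0, 0],
  ],
  grip=[30, 22, 14, 8, 5],
)

```text
time: 13.38
eef_pos: [0.5545, -0.1931, 0.1274]
tcp_rot: [0.997, -0.08, 0.001, 0.0]
contact_force: [1.2, 1.7, 4.7]
opening: 0.118
```

send_rows(
  translation=[
    [0, 0, 0],
    [0, 0, 0],
  ],
  rotation=[
    [0, 0, 0],
    [0, 0, 0],
  ],
  grip=[5, 5],
)

```text
time: 13.62
eef_pos: [0.5545, -0.1931, 0.1274]
tcp_rot: [0.997, -0.08, 0.001, 0.0]
contact_force: [0.7, 1.8, 6.2]
opening: 0.107
```

```bash
python3 - <<'E'
from fit import *
st=ctrl.get_state(); print(st['opening'],st['eef_pos'],st['contact_force'])
cv2.imwrite('pics/c6.png',cv2.resize(S['image'][130:270,340:460],(600,700),interpolation=cv2.INTER_CUBIC)[:600])
E
```

```text
0.11175326754332955 [ 0.5545 -0.1931  0.1274] [0.4519 0.8449 5.8265]
```

View pics/c6.png

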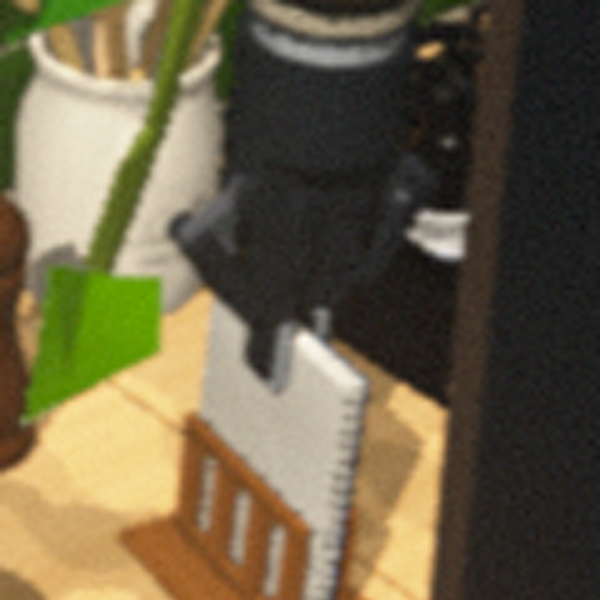

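The pad is gripped near its top middle. Now I'll lift it straight up.

send_rows(
  translation=[
    [0, 0, -0.3],
    [0, 0, -0.8],
    [0, 0, -1],
    [0, 0, -1],
    [0, 0, -0.9],
  ],
  rotation=[
    [0, 0, 0],
    [0, 0, 0],
    [0, 0, 0],
    [0, 0, 0],
    [0, 0, 0],
  ],
  grip=[5, 5, 5, 5, 5],
)

```text
time: 14.35
eef_pos: [0.553, -0.1929, 0.2464]
tcp_rot: [0.997, -0.08, -0.001, 0.0]
contact_force: [1.2, 0.2, -0.8]
opening: 0.113
```

```bash
cat > place.py <<'E'
from fit import *; from pl import *
q=np.loadtxt('q.txt'); O,ex,sy,ez,sx,H,hx,hy=frames(q); O=O+.0005*ex
E=lambda x,y,z:O+x*ex+y*sy+z*ez
E
python3 - <<'E'
from place import *
st=ctrl.get_state(); print(st['opening'],st['eef_pos'],st['contact_force'])
Rt=toolR(q[2])
plan([((.54,-.12,.30),Rt,None),(E(-.085,0,.155),Rt,None),(E(-.026,0,.142),Rt,4)])
E
```

```text
0.11540956992885644 [ 0.5549 -0.1938  0.2496] [ 0.8194  0.6535 -0.0524]
rows 1-5 T [[-0.12, -0.33, -0.24], [-0.12, -0.32, -0.27], [-0.12, -0.29, -0.29], [-0.11, -0.27, -0.32], [-0.11, -0.25, -0.34]] R [[-0.91, 0.02, -0.11], [-0.91, 0.02, -0.11], [-0.91, 0.02, -0.11], [-0.91, 0.02, -0.11], [-0.91, 0.02, -0.11]]
rows 6-7 T [[-0.11, -0.22, -0.35], [-0.1, -0.19, -0.37]] R [[-0.91, 0.02, -0.11], [-0.91, 0.02, -0.11]]
-> [ 0.54 -0.12  0.3 ] tilt turn [-31.8   0.8  -4. ]
rows 1-5 T [[-0.21, -0.78, -0.28], [-0.21, -0.78, -0.28], [-0.21, -0.78, -0.28], [-0.21, -0.78, -0.28], [-0.21, -0.78, -0.28]] R [[-0.0, 0.0, -0.0], [-0.0, 0.0, -0.0], [-0.0, 0.0, -0.0], [-0.0, 0.0, -0.0], [-0.0, 0.0, -0.0]]
rows 6-7 T [[-0.21, -0.78, -0.28], [-0.21, -0.78, -0.28]] R [[-0.0, 0.0, -0.0], [-0.0, 0.0, -0.0]]
-> [0.5118 0.0532 0.2642] tilt turn [-0.  0. -0.]
rows 1-4 T [[-0.0, -0.49, 0.11], [-0.0, -0.49, 0.11], [-0.0, -0.49, 0.11], [-0.0, -0.49, 0.11]] R [[0.0, -0.0, 0.0], [0.0, -0.0, 0.0], [0.0, -0.0, 0.0], [0.0, -0.0, 0.0]]
-> [0.5156 0.0962 0.2219] tilt turn [ 0. -0.  0.]
```

send_rows(
  translation=[
    [-0.12, -0.33, -0.24],
    [-0.12, -0.32, -0.27],
    [-0.12, -0.29, -0.29],
    [-0.11, -0.27, -0.32],
    [-0.11, -0.25, -0.34],
  ],
  rotation=[
    [-0.91, 0.02, -0.11],
    [-0.91, 0.02, -0.11],
    [-0.91, 0.02, -0.11],
    [-0.91, 0.02, -0.11],
    [-0.91, 0.02, -0.11],
  ],
  grip=[5, 5, 5, 5, 5],
)

```text
time: 15.08
eef_pos: [0.5425, -0.1398, 0.2805]
tcp_rot: [0.979, -0.054, -0.013, 0.198]
contact_force: [0.8, 0.0, -1.3]
opening: 0.115
```

send_rows(
  translation=[
    [-0.11, -0.22, -0.35],
    [-0.1, -0.19, -0.37],
    [-0.21, -0.78, -0.28],
    [-0.21, -0.78, -0.28],
    [-0.21, -0.78, -0.28],
  ],
  rotation=[
    [-0.91, 0.02, -0.11],
    [-0.91, 0.02, -0.11],
    [0, 0, 0],
    [0, 0, 0],
    [0, 0, 0],
  ],
  grip=[5, 5, 5, 5, 5],
)

```text
time: 15.7
eef_pos: [0.5262, -0.0443, 0.2788]
tcp_rot: [0.961, -0.043, -0.018, 0.274]
contact_force: [0.9, -0.4, -1.1]
opening: 0.112
```

send_rows(
  translation=[
    [-0.21, -0.78, -0.28],
    [-0.21, -0.78, -0.28],
    [-0.21, -0.78, -0.28],
    [-0.21, -0.78, -0.28],
    [0, 0, 0],
  ],
  rotation=[
    [0, 0, 0],
    [0, 0, 0],
    [0, 0, 0],
    [0, 0, 0],
    [0, 0, 0],
  ],
  grip=[5, 5, 5, 5, 5],
)

```text
time: 16.32
eef_pos: [0.5099, 0.055, 0.2581]
tcp_rot: [0.961, -0.042, -0.018, 0.274]
contact_force: [0.6, -0.4, -1.5]
opening: 0.114
```

```bash
python3 - <<'E'
from place import *
st=ctrl.get_state(); print(st['opening'],st['eef_pos'],st['contact_force'])
Rt=toolR(q[2])
plan([(E(-.026,0,.142),Rt,4)])
pr=lambda c,P,sh:(proj(c,P)-sh).round(1)
p=st['eef_pos']; M=R.from_quat(st['tcp_rot']).as_matrix()
b=p+.1195*M[:,2]; cs=[b+.007*M[:,1],b-.007*M[:,1]]
B=[]; 
for c in cs: B+= [c+.0545*M[:,0],c-.0545*M[:,0]]
print('pad bottom corners pred',pr(S,B,q[10:12]).tolist(),pr(T,B,q[12:14]).tolist())
print('lip',pr(S,[E(-.041,.065,.008),E(-.041,-.065,.008)],q[10:12]).tolist())
cv2.imwrite('pics/c7.png',np.hstack([cv2.resize(S['image'][150:330,270:400],(390,540),interpolation=cv2.INTER_CUBIC),cv2.resize(T['image'][170:310,250:350],(386,540),interpolation=cv2.INTER_CUBIC)]))
E
```

```text
0.10981240699116693 [0.5106 0.0537 0.2595] [-0.1972 -0.244  -1.6082]
rows 1-4 T [[0.01, -0.47, 0.08], [0.01, -0.47, 0.08], [0.01, -0.47, 0.08], [0.01, -0.47, 0.08]] R [[-0.0, 0.03, 0.01], [-0.0, 0.03, 0.01], [-0.0, 0.03, 0.01], [-0.0, 0.03, 0.01]]
-> [0.5156 0.0962 0.2219] tilt turn [-0.1  0.5  0.1]
pad bottom corners pred [[336.0, 221.1], [367.5, 250.2], [331.1, 225.8], [362.2, 255.3]] [[335.7, 230.2], [317.3, 271.6], [331.0, 229.0], [312.7, 270.2]]
lip [[356.7, 275.5], [320.9, 239.2]]
```

View pics/c7.png

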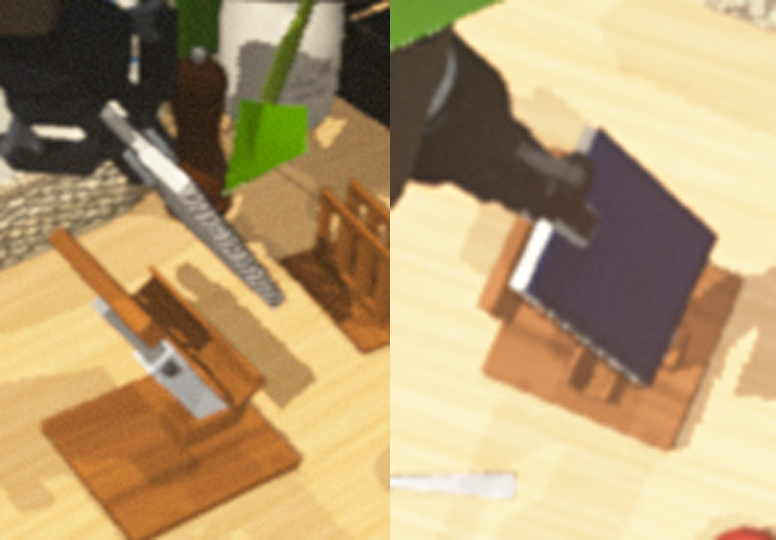

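In the top view the pad (dark blue side forward) is square to the stand and centred. The scene view shows its lower near corner at about (362,250) and the lip end at (358,277). The lock button is visible on the tube side. The pad hangs about 4 mm shorter than predicted. I'll move in over the ledge.

send_rows(
  translation=[
    [0, -0.47, 0.08],
    [0, -0.47, 0.08],
    [0, -0.47, 0.08],
    [0, -0.47, 0.08],
    [0, 0, 0],
  ],
  rotation=[
    [0, 0.03, 0],
    [0, 0.03, 0],
    [0, 0.03, 0],
    [0, 0.03, 0],
    [0, 0, 0],
  ],
  grip=[5, 5, 5, 5, 5],
)

```text
time: 17.05
eef_pos: [0.5143, 0.0974, 0.2214]
tcp_rot: [0.961, -0.041, -0.012, 0.275]
contact_force: [-0.2, -0.2, -0.4]
opening: 0.113
```

```bash
python3 - <<'E'
from place import *
st=ctrl.get_state(); p=st['eef_pos']; print(st['contact_force'],[round((p-O)@a,4) for a in(ex,sy,ez)])
cv2.imwrite('pics/c8.png',np.hstack([cv2.resize(S['image'][180:305,270:370],(400,500),interpolation=cv2.INTER_CUBIC),cv2.resize(T['image'][190:300,260:348],(400,500),interpolation=cv2.INTER_CUBIC)]))
E
```

```text
[ 0.5615 -0.1505 -1.251 ] [np.float64(-0.026), np.float64(0.0008), np.float64(0.143)]
```

View pics/c8.png

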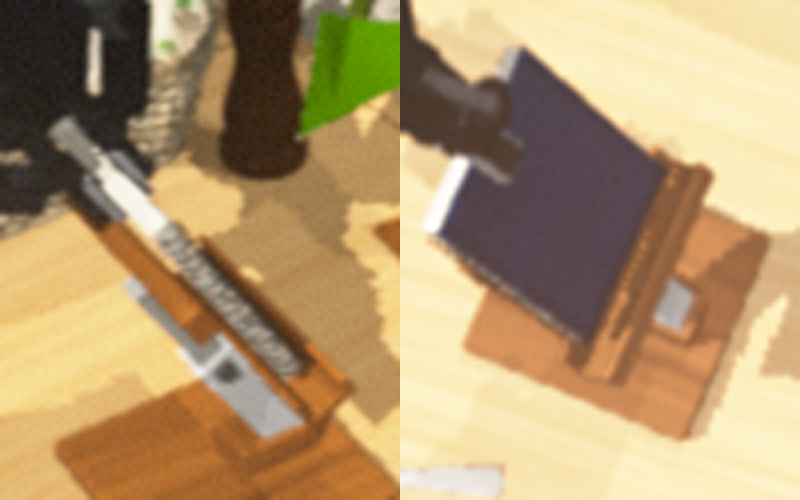

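The pad's foot hangs between the lip and the board plane, aligned with them. I'll lower it until it touches.

send_rows(
  translation=[
    [0, 0, 0.25],
    [0, 0, 0.25],
    [0, 0, 0.2],
    [0, 0, 0],
  ],
  rotation=[
    [0, 0, 0],
    [0, 0, 0],
    [0, 0, 0],
    [0, 0, 0],
  ],
  grip=[5, 5, 5, 5],
)

```text
time: 17.65
eef_pos: [0.5134, 0.0851, 0.2042]
tcp_rot: [0.961, -0.042, -0.012, 0.275]
contact_force: [0.1, -0.1, -1.2]
opening: 0.114
```

send_rows(
  translation=[
    [0, 0, 0.1],
    [0, 0, 0],
  ],
  rotation=[
    [0, 0, 0],
    [0, 0, 0],
  ],
  grip=[5, 5],
)

```text
time: 17.9
eef_pos: [0.5142, 0.0844, 0.2035]
tcp_rot: [0.961, -0.042, -0.01, 0.274]
contact_force: [-0.8, 2.0, 1.8]
opening: 0.114
```

send_rows(
  translation=[
    [0, 0, 0.1],
    [0, 0, 0],
  ],
  rotation=[
    [0, 0, 0],
    [0, 0, 0],
  ],
  grip=[5, 5],
)

```text
time: 18.15
eef_pos: [0.5144, 0.0842, 0.2035]
tcp_rot: [0.961, -0.043, -0.009, 0.273]
contact_force: [-4.3, 8.8, 11.5]
opening: 0.111
```

```bash
python3 - <<'E'
from place import *
st=ctrl.get_state(); p=st['eef_pos']; print(st['contact_force'],[round((p-O)@a,4) for a in(ex,sy,ez)],[round(st['contact_force']@a,1) for a in(ex,sy,ez)])
E
```

```text
[-4.0601  8.9749 11.6308] [np.float64(-0.0264), np.float64(0.0002), np.float64(0.12)] [np.float64(1.1), np.float64(4.8), np.float64(14.4)]
```

The floor contact is at TCP z=0.120, which matches the expected 0.1195. I'll relieve, push back against the board, then open.

send_rows(
  translation=[
    [0, 0, -0.12],
    [0, -0.15, 0],
    [0, 0, 0],
  ],
  rotation=[
    [0, 0, 0],
    [0, 0, 0],
    [0, 0, 0],
  ],
  grip=[5, 5, 5],
)

```text
time: 18.62
eef_pos: [0.5146, 0.0879, 0.2012]
tcp_rot: [0.96, -0.042, -0.01, 0.275]
contact_force: [-0.3, 0.9, 3.9]
opening: 0.116
```

```bash
python3 - <<'E'
from place import *
st=ctrl.get_state(); p=st['eef_pos']; print([round((p-O)@a,4) for a in(ex,sy,ez)],[round(st['contact_force']@a,1) for a in(ex,sy,ez)])
E
```

```text
[np.float64(-0.0221), np.float64(0.0002), np.float64(0.12)] [np.float64(-1.7), np.float64(0.2), np.float64(3.6)]
```

send_rows(
  translation=[
    [0, 0, 0],
    [0, 0, 0],
    [0, 0, 0],
    [0, 0, 0],
    [0, 0, 0],
  ],
  rotation=[
    [0, 0, 0],
    [0, 0, 0],
    [0, 0, 0],
    [0, 0, 0],
    [0, 0, 0],
  ],
  grip=[14, 20, 26, 34, 40],
)

```text
time: 19.35
eef_pos: [0.5141, 0.0882, 0.2004]
tcp_rot: [0.961, -0.042, -0.011, 0.274]
contact_force: [-0.7, -0.7, 0.8]
opening: 0.47
```

send_rows(
  translation=[
    [0, 0, -0.3],
    [0, 0, -0.5],
    [0, 0, -0.9],
    [0, 0, -1],
    [0, 0, -1],
  ],
  rotation=[
    [0, 0, 0],
    [0, 0, 0],
    [0, 0, 0],
    [0, 0, 0],
    [0, 0, 0],
  ],
  grip=[40, 40, 40, 40, 40],
)

```text
time: 19.98
eef_pos: [0.5192, 0.1477, 0.2969]
tcp_rot: [0.961, -0.042, -0.01, 0.274]
contact_force: [0.3, -0.2, 0.0]
opening: 0.47
```

send_rows(
  translation=[
    [0, 0, -0.5],
    [0, 0, 0],
    [0, 0, 0],
  ],
  rotation=[
    [0, 0, 0],
    [0, 0, 0],
    [0, 0, 0],
  ],
  grip=[40, 40, 40],
)

```text
time: 20.35
eef_pos: [0.5192, 0.1542, 0.3064]
tcp_rot: [0.961, -0.042, -0.012, 0.275]
contact_force: [-0.0, -0.2, -0.4]
opening: 0.473
```

```bash
python3 - <<'E'
from place import *
pr=lambda c,P,sh:(proj(c,P)-sh).round(1)
P=[E(-.0225-.007,.0545,.148),E(-.0225-.007,-.0545,.148),E(-.0225-.007,0,.074)]
print('pred pad front top corners, centre S',pr(S,P,q[10:12]).tolist(),'T',pr(T,P,q[12:14]).tolist())
cv2.imwrite('pics/c9.png',np.hstack([cv2.resize(S['image'][180:305,270:370],(400,500),interpolation=cv2.INTER_CUBIC),cv2.resize(T['image'][190:300,260:348],(400,500),interpolation=cv2.INTER_CUBIC)]))
E
```

```text
pred pad front top corners, centre S [[317.3, 242.6], [286.6, 211.0], [319.5, 245.3]] T [[271.7, 245.8], [291.6, 203.0], [298.6, 237.5]]
```

View pics/c9.png

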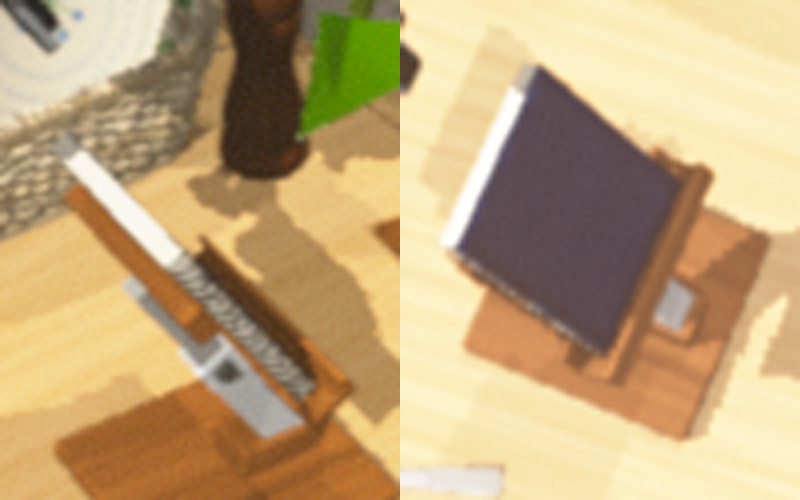

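Both top front corners, at (272.8,243.9) and (290.8,204.7), match the prediction for a seated pad; their midpoint is within 0.2 px. The pad leans flat on the board, the button is out and the gripper is clear. I'll hand in now.

```bash
python3 - <<'E'
from h import *
c=eyes.read_camera('top')['image'].astype(int); d=np.abs(c-cv2.imread('pics/top1.png'))
a=eyes.read_camera('top')['image'].astype(int); print('change between frames near pad',np.abs(a-c)[190:300,260:348].mean())
print(ticket.sign_off(), ctrl.get_state()['contact_force'])
E
```

```text
change between frames near pad 0.7268595041322314
the job is handed in; nothing more can be done
the job is handed in; nothing more can be done
```

The job is handed in. The head board is up and locked, and the pad stands on the ledge with the gripper clear of it. No verdict was reported.

- **Head board:** I pulled it up about 54 mm to the end stop. On a gentle push it slid back 4 mm and then held at about 13 N, so the rod is locked at roughly 62 mm. A grey spot where the lock button should be shows on the tube's side in later pictures.
- **Pad:** I lifted it out of the holder and lowered it onto the ledge. It met the floor with the tool at 0.120 m up the slope, against 0.1195 m expected. I then pushed it lightly against the board and let go.
- **Last checks:** In the top view the middle of the pad's upper edge is within about 0.2 px of where a seated, centred pad should appear. Two frames taken in a row near the pad were nearly identical. The last force reading was about zero, and I saw no contact with any bystander.
- **What disagreed:**
    - Triangulated heights read 5 to 10 mm low. I fitted image shifts using the known heights and confirmed them against the gripper's own position.
    - The pad looked 4 mm shorter below the gripper in the pictures, but the floor contact did not confirm that.
    - The gripper read about 10 mm on the 14 mm pad.
    - On the board it read about 21 mm, because it also held the rod behind it.
- **Not checked:** I did not measure the bystanders' positions at the end.

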